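Hold the light box shutter half open

ROBOT

A 7-joint arm with a two-finger parallel gripper is mounted at the origin on the work surface. World frame = base frame: x ahead of the robot, y to its left, z up, the work surface at z = 0. Lengths are in m, angles in rad, forces in N, time in s.
With the tool pointing down it reaches from about 0.425 to 0.975 m from the base axis. Payload 16.7 kg.
Tool frame: the origin (TCP) lies at the very end of the fingers, on their centre line; the grasp point (between the pads) lies 19 mm behind it; z points along the fingers, y is the line along which they close (so a half turn about z gives the same grasp; the last joint's range is limited). The gripper opens to 85 mm and grips with 20 to 120 N. Pads are 22 mm wide; open, the fingers measure 114 mm over their backs; the gripper's body (76 mm by 85 mm) begins 54 mm behind the grasp point. The pads swing forward as they close: fully open they stand 13 mm farther back than shut.
Start: joints at [1.01, 0.426, 0.074, 1.606, -0.034, 1.111, -0.067], TCP at [0.27, -0.619, 0.231] pointing down, gripper open.
Joint ranges: [-2.85, 2.85], [-0.5, 2.14], [-1.23, 1.37], [0.21, 2.46], [-1.02, 4.16], [0.16, 2.05], [-2.73, 2.73]. Speed limits (rad/s): [1.89, 1.89, 2.39, 2.39, 3.01, 3.01, 3.01].

INTERFACE

Orientations are given as a rotation vector (axis times angle).
In Python, from cell import arm, open_jaws, close, solve_ik, telemetry, eyes gives the robot as it stands. The module is installed in compiled form; this text tells all that it offers. Calls block until the motion is done:
- arm.move_to(position, orientation): joint-space move of the TCP to a pose.
- arm.servo_line(position, frame=None, feed=0.15): straight line of the TCP; frame=None keeps the orientation; feed is the mean speed in m/s.
- arm.set_joints(angles): joint-space move.
- open_jaws() and close(squeeze=None): open the fingers fully, or close them until they stop; squeeze is the grip in N (None keeps the last).
- arm.pause(seconds).
- solve_ik(position, orientation): joint angles nearest the present ones, or None.
- telemetry.observe(): the state.
- eyes.capture(name): name is "scene" or "top"; returns a dict with "pixels" (420x560x3 uint8, red, green, blue), "camera_matrix" (3x3 intrinsics, pixels), "k1" (the pictures are not rectified: a ray, as slopes to the right and down, at radius r is drawn at 1 + k1 r^2 times it, then the intrinsics apply), "R" (3x3) and "t" (3): a world point X has camera coordinates R X + t. Camera axes: x right, y down, z forward; pixel columns grow to the right and rows downward; lengths in m; the calibration is good to about 2 mm. A picture is of the moment at which its call begins. There is no depth.
A pose or a line that the arm cannot do raises arm.IKError and nothing moves.
- arm.hand_in(): hands the job in; it is judged then, once.
The state is a dict: "clock": time; "joint_positions": joint angles; "joint_vel": joint speeds; "joint_torque": joint torques, N m; "tcp_pos": TCP position; "tool_rot": TCP orientation; "ft_force": force on the tool from outside, world axes, zero at the start; "torque": the same for the moment, N m; "finger_gap": opening from 0.0 (shut) to 1.0 (fully open); "grip_force": force on a finger pad.
Only numpy, scipy, OpenCV 4.12 (cv2) and the standard library are available. Lean on these libraries where they do the work, as an engineer would, in place of code of your own. Each camera call takes 0.05 s, during which the arm holds its last target. There are 200 camera calls.

TASK

On the optician's light box two sprung shutters cover two windows, and one of them, you cannot see which, is caught by a latch inside and gives only a few millimetres. Feel which shutter slides freely, slide that one away from the robot against its spring to half of its travel, so that its edge crosses the middle of the window, and finish while still holding it there with the gripper: do not let go. Leave the other window covered and the spectacles and other things around where they lie.

Things in the scene. Friction and masses are not known exactly. Their poses are not given: they have to be found in the camera images.
- lightbox: fixed white light box, 200 (x) x 240 (y) x 70 mm high; on its dark top two round white windows, 60 mm across, at x = -55, y = +60 and -60 mm, each covered by a flat grey shutter between 8 mm high rails. Origin at the centre of the underside; +x is the way both shutters open (away from the robot), y left, z up. Either shutter may be the caught one.
- shutter_l (a joint): slide of the left (+y) shutter, m: 0 = closed, where its spring keeps it; grows as it slides along the light box's +x (away from the robot); 0.030 = half travel; 0.060 = fully open, at its end stop. The spring pushes it shut with about 4.5 N at 0, 10 N at half travel, 15 N fully open. If caught, it gives about 6 mm against the same spring, then stops dead.
- tab_l (a point): centre (half-way up) of the upright black thumb tab on the left shutter: 10 mm thick along the slide (x), 30 mm wide (y), 40 mm tall, foot 77 mm and top 117 mm above the table. It stands on the 70 x 70 x 4 mm grey shutter plate and moves with it: in the light box's frame at x = -30, y = +60 mm when closed, x = 0 at half travel. Axes as the light box's.
- shutter_r (a joint): slide of the right (-y) shutter, m: 0 = closed, where its spring keeps it; grows as it slides along the light box's +x (away from the robot); 0.030 = half travel; 0.060 = fully open, at its end stop. The spring pushes it shut with about 4.5 N at 0, 10 N at half travel, 15 N fully open. If caught, it gives about 6 mm against the same spring, then stops dead.
- tab_r (a point): centre (half-way up) of the upright black thumb tab on the right shutter: 10 mm thick along the slide (x), 30 mm wide (y), 40 mm tall, foot 77 mm and top 117 mm above the table. It stands on the 70 x 70 x 4 mm grey shutter plate and moves with it: in the light box's frame at x = -30, y = -60 mm when closed, x = 0 at half travel. Axes as the light box's.
- specs_a: bystander: a pair of folded spectacles with black rims, 136 x 28 x 40 mm, standing on its rims in front of (nearer the robot than) the light box; origin at its underside
- specs_b: bystander: folded steel-rimmed spectacles, same size, to the right of the light box; origin at its underside
- specs_c: bystander: folded copper-coloured spectacles, same size, beyond the light box; origin at its underside
- case: bystander: closed soft-blue spectacle case, 160 x 62 x 40 mm, to the left of the light box; origin at its underside
- trial_lens: bystander: a loose brass lens ring, 38 mm across and 6 mm high, lying on top of the light box near its far edge, between the two shutters; origin at its underside
- ruler: bystander: flat white ruler, 150 x 26 x 4 mm, lying in front of the light box; origin at its underside
- driver: bystander: small screwdriver, 130 mm long, lying beyond the light box; origin at its underside

How it is judged:
By the outcome, as a careful person would: the job done as asked, in the order asked, and still so for the second after the job is handed in, while the arm keeps its last pose, push and grip.
It also fails if it takes over 48 s, if anything falls off the work surface, if the arm or the gripper's body presses on something with over 40 N, if the wrist force passes 120 N, or if a joint passes its speed limit or range.

## Working session

There is one attempt and no reset: what is moved stays moved. The work goes in short steps, each a Python script; the robot and the scene stay as the last script left them, time stands still between calls to the robot, and variables do not carry over. Pictures are saved under pics/ and viewed, at most 10 in all, crops included, and the job is handed in when it is done.

```bash
mkdir -p pics; python3 - <<'E'
from cell import eyes,telemetry
import cv2,numpy as np
for n in("scene","top"):
    c=eyes.capture(n); cv2.imwrite(f"pics/{n}0.png",c["pixels"][:,:,::-1])
    np.savez(f"{n}0.npz",**c); print(n,c["camera_matrix"].tolist(),c["k1"],c["R"].tolist(),c["t"])
print(telemetry.observe())
E
```

```text
scene [[425.339046775546, 0.0, 279.1908817378611], [0.0, 425.339046775546, 207.8134962876678], [0.0, 0.0, 1.0]] -0.008803193887649118 [[0.674427112931748, 0.7382791735574987, -0.009588077690786187], [0.5833385418348416, -0.5407577541359266, -0.6060504904311769], [-0.45261928256819617, 0.4031437872932261, -0.7953683874874122]] [-0.41075733 -0.26493322  1.10849638]
top [[434.54382805926025, 0.0, 279.98809934748], [0.0, 434.54382805926025, 204.61398177961803], [0.0, 0.0, 1.0]] -0.1365744417674532 [[0.029552084345770568, -0.9991339087857701, -0.02929345703888104], [-0.9832940834687767, -0.023792630476305636, -0.1804623399779467], [0.1796090747320928, 0.0341371212829419, -0.9831455829247238]] [0.0615995  0.57723494 0.88870102]
{'clock': 0.1, 'joint_positions': array([ 1.00950579,  0.4266633 ,  0.07385657,  1.60655922, -0.03407501,
        1.11078786, -0.06706504]), 'joint_vel': array([-5.06736838e-04, -9.51654860e-04, -7.92603025e-04, -1.80001703e-03,
       -8.61241895e-04,  2.12089229e-03,  7.83471781e-05]), 'joint_torque': array([ 1.23567283e-02, -9.51513147e+01,  3.77306566e+00, -4.64403391e+01,
        1.96562038e-02,  6.42002531e-03, -5.23375229e-05]), 'tcp_pos': array([ 0.26998649, -0.61824669,  0.23067768]), 'tool_rot': array([-3.07414884e+00, -6.42068383e-01,  5.31622577e-04]), 'ft_force': array([ 0.49590436,  0.5816616 , -0.16893276]), 'torque': array([-0.01093322, -0.01909013, -0.02911585]), 'grip_force': 0.0, 'finger_gap': 1.0044075624933808}
```

View pics/scene0.png

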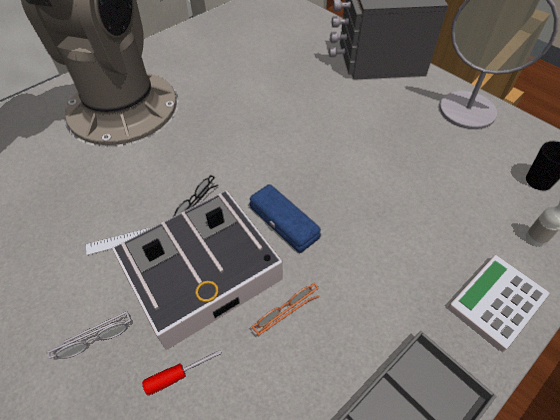

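View pics/top0.png

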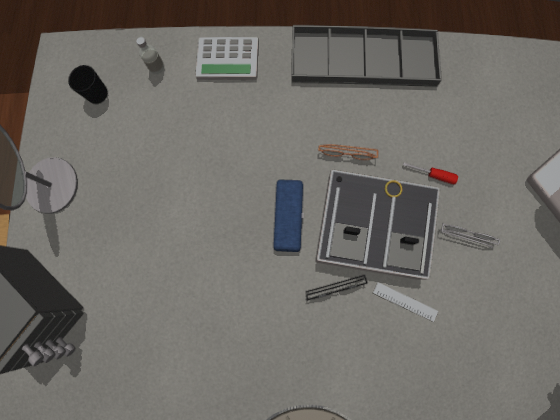

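The scene view shows the box around (200,265), with tabs at (152,250) and (214,217). In the top view the box corners are about (332,172), (439,185), (428,277) and (318,263), with tabs at (352,231) for left and (409,240) for right. The black specs lie in front of the left shutter.

```bash
cat > vis.py <<'E'
import numpy as np,cv2
def ray(c,uv):
    K=c["camera_matrix"];k=float(c["k1"])
    d=(np.array(uv,float)-K[:2,2])/[K[0,0],K[1,1]]; s=d.copy()
    for _ in range(20): s=d/(1+k*(s@s))
    R=c["R"];return -R.T@c["t"],R.T@np.array([s[0],s[1],1])
def plane(c,uv,z):
    o,d=ray(c,uv);return o+d*(z-o[2])/d[2]
def tri(cs,uvs):
    A=np.zeros((3,3));b=np.zeros(3);L=[]
    for c,uv in zip(cs,uvs):
        o,d=ray(c,uv);d=d/np.linalg.norm(d);P=np.eye(3)-np.outer(d,d);A+=P;b+=P@o;L.append((o,P))
    x=np.linalg.solve(A,b);return x,[float(np.linalg.norm(P@(x-o))) for o,P in L]
def dark(c,uv,r=16,th=30):
    m=(c["pixels"].max(2)<th).astype(np.uint8);u,v=map(int,uv)
    w=np.zeros_like(m);w[v-r:v+r,u-r:u+r]=1
    n,l,s,ce=cv2.connectedComponentsWithStats(m*w)
    i=1+np.argmax(s[1:,4]);return ce[i],s[i],l==i
E
python3 - <<'E'
from vis import *
S=dict(np.load("scene0.npz"));T=dict(np.load("top0.npz"))
for n,a,b in(("l",(214,217),(352,231)),("r",(152,250),(409,240))):
    p,sp,_=dark(S,a);q,sq,_=dark(T,b);print(n,p,sp,q,sq,tri([S,T],[p,q]))
# box top: fit quad to non-table: hull of dark panel in top view
g=T["pixels"].astype(int);
m=((g.max(2)<85)).astype(np.uint8);w=np.zeros_like(m);w[165:285,312:442]=1;m=cv2.morphologyEx(m*w,cv2.MORPH_CLOSE,np.ones((9,9)))
n,l,s,ce=cv2.connectedComponentsWithStats(m);i=1+np.argmax(s[1:,4]);print(s[i])
c=max(cv2.findContours((l==i).astype(np.uint8),0,1)[0],key=cv2.contourArea)
r=cv2.minAreaRect(c);B=cv2.boxPoints(r);P=np.array([plane(T,b,.07) for b in B]);print(B,P,P.mean(0),[np.linalg.norm(P[k]-P[k-1]) for k in range(4)])
C=[(332,172),(439,185),(428,277),(318,263)]
P=np.array([plane(T,b,.07) for b in C]);print(P,P.mean(0),[np.linalg.norm(P[k]-P[k-1]) for k in range(4)])
a=cv2.resize(T["pixels"][160:310,300:450],(600,600),interpolation=2)[:,:,::-1]
cv2.imwrite("pics/crop.png",a)
E
```

```text
l [214.60995851 217.76348548] [206 208  18  21 241] [350.58695652 232.13043478] [344 228  15   7  46] (array([ 0.51433974, -0.07116293,  0.09158874]), [0.0002787441214110035, 0.0002787441214110053])
r [153.17358491 249.98113208] [143 240  21  21 265] [407.56363636 241.01818182] [401 237  17   7  55] (array([ 0.49803804, -0.18999008,  0.09197375]), [0.0013866541818087629, 0.0013866541818087724])
[ 316  170  126  115 9530]
[[316. 284.]
 [316. 170.]
 [441. 170.]
 [441. 284.]] [[ 0.40743097 -0.00282903  0.07      ]
 [ 0.65018952  0.00099683  0.07      ]
 [ 0.6575921  -0.2725429   0.07      ]
 [ 0.41206983 -0.26460294  0.07      ]] [ 0.5318206  -0.13474451  0.07      ] [np.float64(0.26181501235841487), np.float64(0.2427886950068664), np.float64(0.27363987698887016), np.float64(0.24565062690415299)]
[[ 0.64656029 -0.03357709  0.07      ]
 [ 0.62384065 -0.26658214  0.07      ]
 [ 0.42628877 -0.23696716  0.07      ]
 [ 0.45084031 -0.00619691  0.07      ]] [ 0.5368825  -0.13583082  0.07      ] [np.float64(0.19762587532502318), np.float64(0.23411009813331052), np.float64(0.19975933008481336), np.float64(0.23207259012884116)]
```

View pics/crop.png

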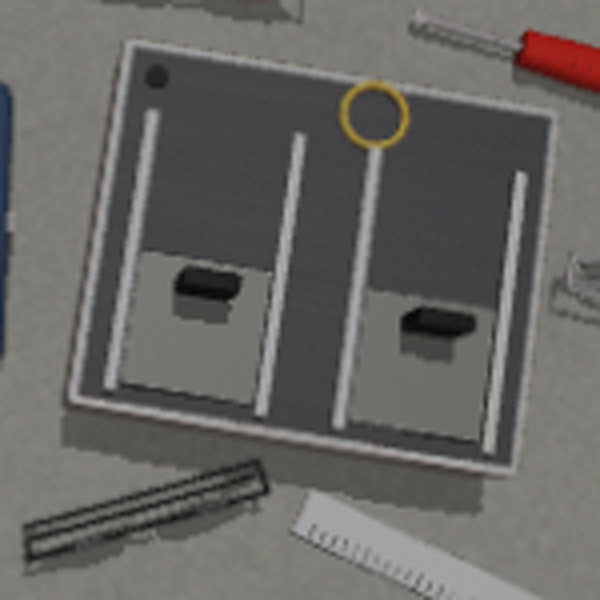

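The crop shows the box corners at about (332,170.5), (438.7,189), (429.2,277.5) and (317.5,260), and both plates closed. Tabs triangulate at z≈0.092 (the text says 0.097), and their spacing comes out at 119.9 mm. Next I grip the right tab, which is nearer, and feel it.

```bash
cat > rob.py <<'E'
import numpy as np
from scipy.spatial.transform import Rotation as Ro
from cell import arm,open_jaws,close,solve_ik,telemetry,eyes
from vis import *
T=dict(np.load("top0.npz"))
C=np.array([plane(T,b,.07) for b in[(332,170.5),(438.7,189),(429.2,277.5),(317.5,260)]])
ey=C[0]+C[3]-C[1]-C[2]; ex=C[0]+C[1]-C[2]-C[3]
tl=np.array([.5143,-.0712]);tr=np.array([.4980,-.1900])
d=tl-tr; yaw=np.mean([np.arctan2(-d[0],d[1]),np.arctan2(ex[1],ex[0]),np.arctan2(-ey[0],ey[1])])
X=np.array([np.cos(yaw),np.sin(yaw),0]);Y=np.array([-X[1],X[0],0]);c=C.mean(0)
tabs={k:np.r_[(t+(c-.03*X+s*.06*Y)[:2])/2,0] for k,t,s in(("l",tl,1),("r",tr,-1))}
def orient():
    best=None
    for s in(1,-1):
        y=s*X;z=np.array([0,0,-1.]);r=Ro.from_matrix(np.c_[np.cross(y,z),y,z]).as_rotvec()
        q=solve_ik(tabs["l"]+[0,0,.2],r)
        if q is not None and(best is None or abs(q[6])<best[0]):best=(abs(q[6]),r)
    return best[1]
def st(tag=""):
    arm.pause(.15);o=telemetry.observe();f=o["ft_force"]
    print(tag,"t%.1f"%o["clock"],"x %.1f y %.1f"%tuple(1e3*(o["tcp_pos"]-c)@np.c_[X,Y]),"z%.3f"%o["tcp_pos"][2],"f",np.round([f@X,f@Y,f[2]],1),"gap%.3f"%o["finger_gap"],"grip%.0f"%o["grip_force"],flush=True)
    return f@X
E
python3 - <<'E'
from rob import *
print(c,yaw,np.arctan2(-d[0],d[1]),np.arctan2(ex[1],ex[0]),np.arctan2(-ey[0],ey[1]),tabs,np.linalg.norm(ex)/2,np.linalg.norm(ey)/2)
r=orient();print(r)
p=tabs["r"]
arm.move_to(p+[0,0,.2],r);st("above")
arm.servo_line(p+[0,0,.088]);st("down")
cc=eyes.capture("top");cv2.imwrite("pics/down.png",cv2.resize(cc["pixels"][160:310,300:450],(600,600))[:,:,::-1])
close(50);st("closed")
E
```

```text
[ 0.53679249 -0.1359186   0.07      ] -0.14001693574799112 -0.13635400487726088 -0.14162159475495098 -0.14207520761176154 {'l': array([ 0.51487984, -0.07175949,  0.        ]), 'r': array([ 0.49835624, -0.19057231,  0.        ])} 0.1931954436194016 0.2356016273197533
[2.37139255 2.06060714 0.        ]
above t2.0 x -30.5 y -60.5 z0.200 f [ 0.1 -0.1 -0.3] gap1.000 grip0
down t3.1 x -29.9 y -59.6 z0.089 f [-0.4 -0.4  0.5] gap1.001 grip0
closed t3.9 x -29.4 y -59.4 z0.088 f [ 6.   0.4 -1.6] gap0.108 grip52
```

```bash
cat >> rob.py <<'E'
def probe(n,step=.0015):
    p0=telemetry.observe()["tcp_pos"]
    for i in range(1,n+1):
        arm.servo_line(p0+i*step*X,feed=.02)
        if st(i)<-20: print("stop dead");break
E
python3 - <<'E'
from rob import *
probe(9)
E
```

```text
1 t4.4 x -28.4 y -59.5 z0.088 f [-5.3 -0.4  3.7] gap0.105 grip53
2 t4.8 x -26.7 y -59.5 z0.088 f [-5.5  0.7  2.1] gap0.106 grip53
3 t5.2 x -25.1 y -59.5 z0.088 f [-4.7  0.1  1.3] gap0.109 grip53
4 t5.6 x -23.6 y -59.5 z0.088 f [-5.  -0.4  1.9] gap0.108 grip53
5 t6.0 x -22.1 y -59.5 z0.088 f [-5.4  1.   2.7] gap0.107 grip53
6 t6.4 x -20.6 y -59.5 z0.088 f [-5.4 -0.2  2.1] gap0.106 grip53
7 t6.8 x -19.2 y -59.5 z0.088 f [-6.2  0.6  3.1] gap0.112 grip53
8 t7.2 x -17.7 y -59.5 z0.088 f [-5.8 -0.2  3.1] gap0.106 grip53
9 t7.6 x -16.3 y -59.5 z0.088 f [-6.8  0.5  2. ] gap0.107 grip53
```

The right shutter passed 6 mm with only the spring force, so it is the free one. Its closed stop reads x≈-29 mm, so the target is x≈+1 mm.

```bash
python3 - <<'E'
from rob import *
for k in range(3):
    p=telemetry.observe()["tcp_pos"]; dx=.001-(p-c)@X
    if abs(dx)<.0003: break
    arm.servo_line(p+dx*X,feed=.03);st()
arm.pause(1);st("settled")
for n,(v,u,h,w) in(("top",(160,300,150,150)),("scene",(180,90,190,200))):
    cc=eyes.capture(n);cv2.imwrite(f"pics/half_{n}.png",cv2.resize(cc["pixels"][v:v+h,u:u+w],None,fx=3,fy=3,interpolation=2)[:,:,::-1])
E
```

```text
t8.4 x 0.3 y -59.6 z0.088 f [-9.3 -0.7  7.1] gap0.108 grip54
 t8.8 x 0.3 y -59.6 z0.088 f [-9.4 -0.   7.7] gap0.108 grip54
 t9.2 x 0.3 y -59.6 z0.088 f [-9.   1.4  8.2] gap0.107 grip54
settled t10.4 x 0.3 y -59.7 z0.088 f [-10.5   0.6   7.6] gap0.106 grip54
```

View pics/half_top.png

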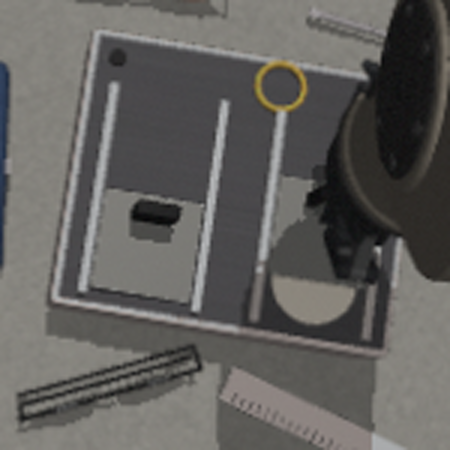

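View pics/half_scene.png

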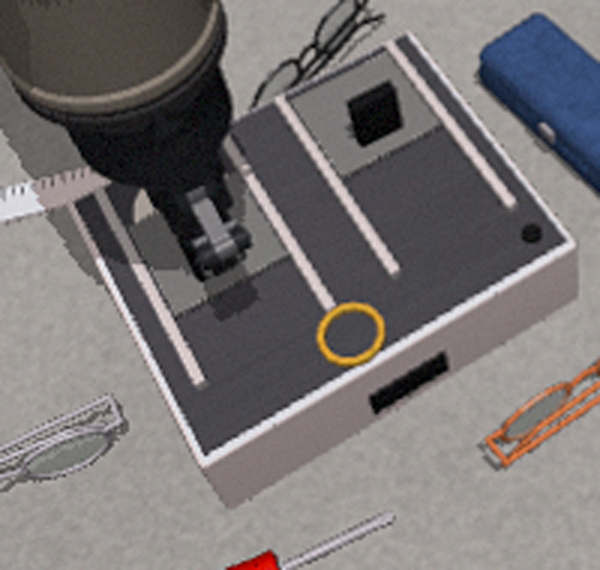

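The pictures show the right plate's edge across the middle of its window: edge near (313,280), window rim at 325, radius about 42 px. The left shutter is closed, the things around have not moved, and the force is about 10 N, as expected at half travel. I'm handing in with the grip held.

```bash
python3 -c "
from cell import arm
print(arm.hand_in())"
```

```text
the job is handed in; nothing more can be done
None
```

The right shutter slides freely: I slid it to about half travel (29.5 mm by my estimate) and handed in with the gripper still holding it; the left window stayed covered and, in the last pictures, nothing around had moved.

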